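# Unload the cooling carousel in the enamelling studio

### The job

The vases on the cooling carousel are cool: turn it by its bar handle to bring each vase to the open front of the wire guard, lift it out and set it down gently, upright, on the floor of the wooden tray, clear of the other vases. The dishes on their trivets are still hot, so never touch them, and leave them in the carousel. When all the vases stand in the tray, slide the fan's slider back to the long middle line (half speed), and leave everything else on the bench where it is.

Things in the scene. Friction and masses are not known exactly. Their poses are not given: they have to be found in the camera images.
- stand: fixed cooling stand; origin on the table on the carousel's axis, x points from its open front (towards the robot, -x) to the rear. Base plate 340 x 340 x 12 mm. A square fan 150 mm high stands behind, at stand x = 0.215. A flat wire guard on four thin posts at its corners covers all of the carousel but its front strip: see guard_front
- guard_front (a point): middle of the guard's straight front edge, 75 mm in front of the axis (stand x = -0.075). The guard is level, 157 to 163 mm above the table, mesh too fine for fingers, from here back to stand x = 0.17 and 174 mm to either side. Only the pocket lying in the stand's -x direction from the axis can be reached from above
- carousel: turning disc, 340 mm wide, top 42 mm above the table; turns endlessly either way about the vertical through its origin (on the table), stays where left. Six pockets, 60 degrees apart, the first along its own +x, centres 125 mm from the axis, parted by fins 20 mm high, 4 mm thick; hub 75 mm in radius, 20 mm high, inside; 12 mm lip at the rim
- handle (a point): middle of the carousel's black bar handle, on the axis above the guard, 205 mm above the table. The bar is 100 mm long along the carousel's (and this point's) x, 16 mm thick, from 186 to 216 mm above the table: pinch it across and turn it; friction 0.12 N m
- tray: fixed shallow wooden tray for finished work, outside 286 mm (its x) x 206 mm (its y), inside 270 x 190 mm, floor 8 mm thick, rim 24 mm above the table; origin at the centre of its underside, on the table; to the left or the right of the stand
- fan_control: fixed grey control box of the fan, 210 mm (its x) x 100 x 44 mm, origin under its centre; on the other side of the stand from the tray. A slider runs along its x in a slot with five white scale lines on top at x = -60, -30, 0, 30, 60 mm; the middle line (half speed) is much longer than the others
- fan_slider (a joint): travel of the fan's slider in m along the box's +x: 0 = off (near end), 0.060 = its white pointer line on the long middle line (half), 0.120 = full; starts between 0.085 and 0.118. It stays where it is left; about 2 N to move
- slider_top (a point): centre of the top of the slider's black cap, 76 mm above the table; the cap is 18 mm along the travel, 30 mm across, 28 mm high, free on all sides, and its x is the direction of travel to full
- vase1: enamelled vase (blue, copper rim and foot), 105 mm tall: belly 66 mm wide at 22 mm height, foot 60 mm wide, straight neck 28 mm wide from 66 to 93 mm height (grip there), rim 38 mm wide at the top; 0.18 to 0.29 kg, heavy at the foot. Origin at the foot's centre, z up its axis. Starts upright in a carousel pocket; 3 or 4 vases are present, the rest absent
- vase2: another vase exactly like vase1 (or absent)
- vase3: another vase exactly like vase1 (or absent)
- vase4: another vase exactly like vase1 (or absent)
- dish1: hot enamelled dish on its steel trivet (one piece), blue with a copper rim, 86 mm across, 32 mm high, in a carousel pocket; still hot: not to be touched. Origin under its centre
- dish2: hot enamelled dish on its steel trivet (one piece), blue with a copper rim, 86 mm across, 32 mm high, in a carousel pocket; still hot: not to be touched. Origin under its centre
- trivet: spare steel firing trivet, three-armed, 90 mm across, 30 mm high, on the table; leave where it is. Origin under its middle
- jar1: jar of enamel, 60 mm across, 62 mm high, on the table; leave where it is. Origin under its middle
- jar2: jar of enamel, 68 mm across, 80 mm high; leave where it is. Origin under its middle
- jar3: jar of enamel, 56 mm across, 58 mm high; leave where it is. Origin under its middle
- sifter: brass sifter, a cup 64 mm across, 30 mm high with a flat handle; leave where it is. Origin under its middle
- brush: brush 170 mm long; leave where it is. Origin under its middle
Mind the look-alikes: they are no part of the job. There is more than one size of the fan_control; the job needs the larger. What is shaped like the vase3 but purple is not meant.

How it is judged:
By the outcome, as a careful person would: the job done as asked, in the order asked, and still so for the second after the job is handed in, with the robot touching nothing.
Of vase1, vase2, vase3, vase4 only 3 to 4 are there at a start; the rules pass over those that are not, and their reading is None.
At some moment in a run one of vase1, vase2, vase3, vase4 may be knocked a few centimetres aside while the robot is not near it.
It also fails if it takes over 210 s, if anything falls off the work surface, if the arm or the gripper's body presses on something with over 40 N, if the wrist force passes 120 N, or if a joint passes its speed limit or range.

### The arm

A 7-joint arm with a two-finger parallel gripper is mounted at the origin on the work surface. World frame = base frame: x ahead of the robot, y to its left, z up, the work surface at z = 0. Lengths are in m, angles in rad, forces in N, time in s.
With the tool pointing down it reaches from about 0.35 to 0.9 m from the base axis. Payload 19.9 kg.
Tool frame: the origin (TCP) lies at the very end of the fingers, on their centre line; the grasp point (between the pads) lies 19 mm behind it; z points along the fingers, y is the line along which they close (so a half turn about z gives the same grasp; the last joint's range is limited). The gripper opens to 85 mm and grips with 20 to 120 N. Pads are 22 mm wide; open, the fingers measure 114 mm over their backs; the gripper's body (76 mm by 85 mm) begins 54 mm behind the grasp point. The pads swing forward as they close: fully open they stand 13 mm farther back than shut.
Start: joints at [1.151, 0.417, -0.01, 1.614, 0.005, 1.111, -0.053], TCP at [0.231, -0.581, 0.207] pointing down, gripper open.
Joint ranges: [-2.81, 2.81], [-0.39, 2.02], [-1.27, 1.25], [0.06, 2.57], [-1.19, 4.33], [0.19, 2], [-2.82, 2.82]. Speed limits (rad/s): [1.89, 1.89, 2.39, 2.39, 3.01, 3.01, 3.01].

### API

Orientations are given as a unit quaternion [x, y, z, w].
In Python, from rig import bot gives the robot as it stands.
- The arm moves only by the tool step_arm, never from a script. Its argument "steps" is a list that holds one entry, the list of rows, each a list of 7 numbers: the turn, a rotation vector about the tool's x, y, z in degrees, then the shift along the tool's x, y, z in mm, then the opening, from -1 (shut) to 1 (fully open). In form: [[[wx, wy, wz, x, y, z, fingers], ...]]. A call has 1 to 20 rows; each row shifts and turns the commanded pose from where the row before left it, along the tool's axes as they then stand; what a row does not reach is not made up. A row lasts 1/10 s, in which the tool goes at most 50 mm and 8.59 degrees, less where a joint would pass 70% of its speed; a pose out of reach is approached as far as the arm can. A call is refused whole if a number of a shift passes 50 or a number of a turn 8.59, either way. A call with a gripper value outside its range is refused whole. The fingers move at their own pace and stop on an object; "force" is the grip in N (left out, the last holds). Time passes only in rows, so rows that do not move let the fingers close. It gives the time, the measured TCP pose, the force, the opening and the grip force at its end, in the units of the state.
- bot.read_state(): the state, without advancing time (a new reading comes with each control period).
- bot.camera(name): name is "scene" or "top" or "wrist"; returns a dict with "pixels" (420x560x3 uint8, red, green, blue), "range_z" (420x560 float32, m along the optical axis (not along the pixel's ray), 0 where there is no reading), "fx", "fy", "cx", "cy" (pixels), "k1" (the pictures are not rectified: a ray, as slopes to the right and down, at radius r is drawn at 1 + k1 r^2 times it, then the intrinsics apply), "world_from_camera" (4x4, takes a point from camera to world coordinates). Camera axes: x right, y down, z forward; pixel columns grow to the right and rows downward; lengths in m; the calibration is good to about 2 mm. A picture is of the moment at which its call begins.
- bot.job_done(): hands the job in; it is judged then, once.
The state is a dict: "clock": time; "joint_positions": joint angles; "qd": joint speeds; "joint_efforts": joint torques, N m; "ee_pos": TCP position; "tool_rot": TCP orientation; "force": force on the tool from outside, world axes, zero at the start; "wrist_torque": the same for the moment, N m; "finger_gap": finger opening in m; "gripper_force": force on a finger pad.
Only numpy, scipy, OpenCV 4.12 (cv2) and the standard library are available. Lean on these libraries where they do the work, as an engineer would, in place of code of your own. Each camera call takes 0.05 s, during which the arm holds its last target. There are 200 camera calls.

## Working session

There is one attempt and no reset: what is moved stays moved. The work goes in short steps, Python scripts to look and compute and a tool call to move; the robot and the scene stay as the last step left them, time stands still between calls to the robot, and variables do not carry over. Pictures are saved under pics/ and viewed, at most 14 in all, crops included, and the job is handed in when it is done.

Besides the shell and the picture viewer there is one more tool, called after "Emit:" as name([rows], argument=value, ...), one row to a line, values as JSON. step_arm: Moves the arm, as the interface text tells. Its arguments: {"type":"object","properties":{"steps":{"type":"array"},"force":{"type":"number"}},"required":["steps"]}

```bash
ls; mkdir -p pics
cat > h.py <<'E'
import numpy as np, cv2
from rig import bot
def save(name, cam):
    c=bot.camera(cam); cv2.imwrite(f'pics/{name}.png', c['pixels'][:,:,::-1]); np.save(f'pics/{name}.npy',c,allow_pickle=True); return c
def load(name): return np.load(f'pics/{name}.npy',allow_pickle=True).item()
def ray(c,u,v):
    K=np.array([[c['fx'],0,c['cx']],[0,c['fy'],c['cy']],[0,0,1]])
    p=cv2.undistortPoints(np.array([[[u,v]]],float),K,np.array([c['k1'],0,0,0.]))[0,0]
    # model: drawn = s*(1+k1 r^2)
    T=c['world_from_camera']; return T[:3,3],T[:3,:3]@np.array([p[0],p[1],1.])
def plane(c,u,v,z):
    o,d=ray(c,u,v); return o+d*(z-o[2])/d[2]
def pt(c,u,v):
    o,d=ray(c,u,v); return o+d*float(c['range_z'][int(round(v)),int(round(u))])
E
python3 - <<'E'
from h import *
for n in ['scene','top']:
    c=save(n+'0',n); print(n,c['fx'],c['k1'],c['world_from_camera'].round(3).tolist())
s=bot.read_state(); print(s)
E
```

```text
pics
scene 483.993757245762 -0.02174360754456255 [[0.855, 0.448, -0.261, 0.851], [0.518, -0.733, 0.44, -0.515], [0.005, -0.512, -0.859, 1.188], [0.0, 0.0, 0.0, 1.0]]
top 395.59017523595503 -0.09099702293329327 [[0.007, -0.998, 0.07, 0.455], [-1.0, -0.006, 0.014, 0.023], [-0.014, -0.07, -0.997, 1.252], [0.0, 0.0, 0.0, 1.0]]
{'clock': 0.1, 'joint_positions': array([ 1.15047809,  0.4178841 , -0.01033684,  1.61408782,  0.00469038,
        1.1106668 , -0.05300483]), 'qd': array([ 0.00121574, -0.00133684,  0.00014631, -0.00100532, -0.0008314 ,
        0.00030941,  0.00057206]), 'joint_efforts': array([ 2.99321669e-03, -8.65811348e+01,  6.81110993e-01, -4.35634661e+01,
        1.92114810e-02,  4.93973319e-03,  1.68175111e-04]), 'ee_pos': array([ 0.23103567, -0.58039246,  0.2067525 ]), 'tool_rot': array([ 9.82112733e-01,  1.88293174e-01, -1.25332503e-04, -4.95337534e-04]), 'force': array([ 0.00851555,  0.85717459, -0.00493182]), 'wrist_torque': array([-0.03968523,  0.00297337, -0.0476466 ]), 'gripper_force': 0.0, 'finger_gap': 0.08530218365652933}
```

View pics/scene0.png

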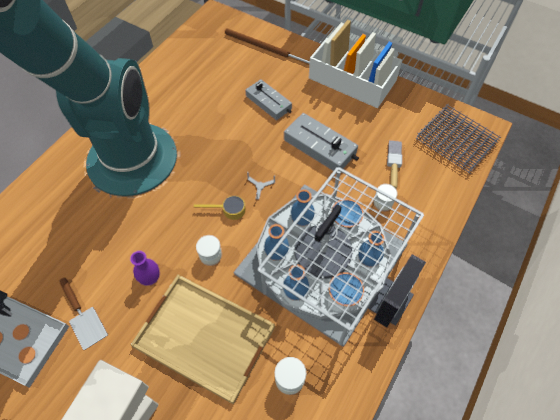

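View pics/top0.png

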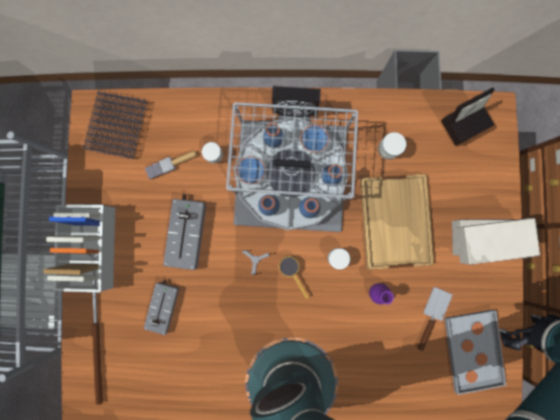

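Top view: carousel at about (292,165) with its handle bar at (292,163); vases at (268,205), (310,207), (333,173) and (274,136); dishes at (317,138) and (250,170). Tray at (397,222). Control boxes: large at (184,234), small decoy at (162,307). Purple decoy vase at (381,294).

```bash
cat > m.py <<'E'
from h import *
def cloud(c):
    h,w=c['range_z'].shape
    v,u=np.mgrid[0:h,0:w]; K=np.array([[c['fx'],0,c['cx']],[0,c['fy'],c['cy']],[0,0,1]])
    p=cv2.undistortPoints(np.stack([u,v],-1).reshape(-1,1,2).astype(float),K,np.array([c['k1'],0,0,0.]))[:,0]
    d=np.c_[p,np.ones(len(p))]*c['range_z'].reshape(-1,1)
    T=c['world_from_camera']; return (d@T[:3,:3].T+T[:3,3]).reshape(h,w,3)
E
python3 - <<'E'
from m import *
c=load('top0'); P=cloud(c); img=c['pixels']
def box(u0,u1,v0,v1,z0,z1,n):
    m=np.zeros(P.shape[:2],bool); m[v0:v1,u0:u1]=True
    m&=(P[...,2]>z0)&(P[...,2]<z1)&(c['range_z']>0)
    q=P[m]; r=cv2.minAreaRect(q[:,:2].astype(np.float32)*1000)
    print(n,m.sum(),'z',np.median(q[:,2]).round(4),'rect',np.round(r[0],1),np.round(r[1],1),round(r[2],1),'med',np.median(q,0).round(3)); return q
box(270,315,150,180,0.19,0.225,'handle')
box(220,365,95,205,0.150,0.170,'guard')
box(225,350,195,240,0.006,0.02,'base')
box(355,440,165,275,0.017,0.032,'tray rim')
box(355,440,165,275,0.002,0.032,'tray')
box(155,212,190,280,0.036,0.05,'box')
box(155,212,190,280,0.065,0.085,'cap')
box(265,325,80,120,0.12,0.17,'fan')
a=cv2.resize(img[85:240,215:375],None,fx=4,fy=4,interpolation=cv2.INTER_CUBIC)[:600]
cv2.imwrite('pics/c1.png',a[:,:,::-1])
s=load('scene0')['pixels']
b=cv2.resize(s[105:170,275:365],None,fx=4,fy=4,interpolation=cv2.INTER_CUBIC)
b2=cv2.resize(img[190:280,155:215],None,fx=4,fy=4,interpolation=cv2.INTER_CUBIC)
H=max(b.shape[0],b2.shape[0]); o=np.zeros((H,b.shape[1]+b2.shape[1],3),np.uint8); o[:b.shape[0],:b.shape[1]]=b; o[:b2.shape[0],b.shape[1]:]=b2
cv2.imwrite('pics/c2.png',o[:,:,::-1])
E
```

```text
handle 273 z 0.2154 rect [656.8   9.3] [20.8 96.8] 1.5 med [0.655 0.009 0.215]
guard 2648 z 0.1622 rect [709.6   4.2] [353.9 322.2] 86.7 med [0.716 0.    0.162]
base 1118 z 0.0122 rect [520.2  19. ] [387.7 138.1] 89.2 med [0.514 0.048 0.012]
tray rim 839 z 0.0237 rect [ 511.4 -325.9] [289.4 206.6] 4.0 med [ 0.496 -0.318  0.024]
tray 6740 z 0.0083 rect [ 519.4 -333.9] [274.4 349.1] 89.8 med [ 0.513 -0.326  0.008]
box 2124 z 0.0448 rect [467.6 337.3] [102.6 211.6] 82.9 med [0.464 0.336 0.045]
cap 65 z 0.0764 rect [522.5 330.4] [30.5 17.9] 82.8 med [0.523 0.33  0.076]
fan 1007 z 0.1517 rect [840.2  -1.5] [167.8 105.6] 86.8 med [ 0.861 -0.002  0.152]
```

View pics/c1.png

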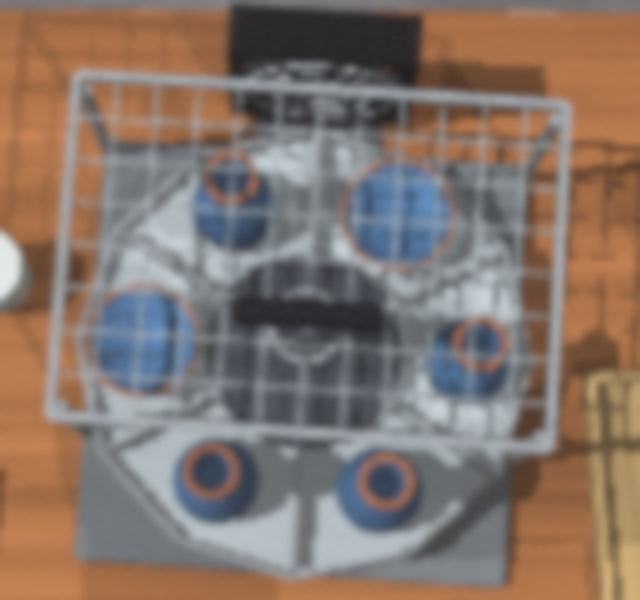

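View pics/c2.png

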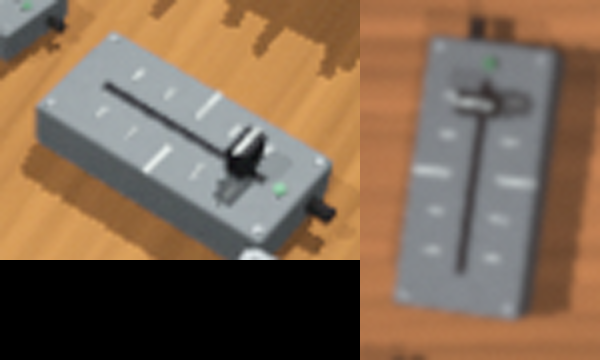

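Crops: in the top view (4x) the guard's front edge runs from (50,412) to (550,450), the bar is at (310,312), vases A at (213,475) and B at (385,485) are open at the front, vase C is at (478,345), vase D at (232,180), and the dishes are at (145,340) and (400,215). The box crop shows the cap near the full end with the long middle line clearly seen.

Choice: the large box at (184,234), not the small one at (162,307); blue vases only, not the purple one at (381,294).

```bash
cat >> m.py <<'E'
def wrap(a): return (a+180)%360-180
def go(x,y,z,yaw=None):
    "print tool-frame shift (at current yaw) then turn about tool z"
    from scipy.spatial.transform import Rotation as R
    s=bot.read_state(); r=R.from_quat(s['tool_rot']).as_matrix(); p=np.array(s['ee_pos'])
    y0=np.degrees(np.arctan2(r[1,0],r[0,0]))
    d=r.T@(np.array([x,y,z])-p)*1000
    print('t',round(s['clock'],1),'TCP',p.round(4),'yaw',round(y0,1),'tilt',np.degrees(np.arccos(-r[2,2])).round(2),'shift mm',d.round(1),'turn',None if yaw is None else -round(wrap(yaw-y0),1),'gap',round(s['finger_gap'],4),'j7',s['joint_positions'][6].round(2))
def rims(c,zlo=.135,zhi=.16):
    P=cloud(c); hsv=cv2.cvtColor(c['pixels'],cv2.COLOR_RGB2HSV)
    b=((hsv[...,0]>98)&(hsv[...,0]<122)&(hsv[...,1]>90)&(hsv[...,2]>40)).astype(np.uint8)
    return P,b
E
python3 - <<'E'
from m import *
c=load('top0'); P=cloud(c)
# guard front edge: lowest row with z in 0.155-0.168 per column
pts=[]
for u in range(235,350):
    v=[v for v in range(180,205) if .153<P[v,u,2]<.170]
    if v: pts.append(plane(c,u,np.mean(v[-2:]),.163)[:2])
pts=np.array(pts); l=cv2.fitLine(pts.astype(np.float32),cv2.DIST_HUBER,0,.001,.001).ravel(); print('front edge dir',np.degrees(np.arctan2(l[1],l[0])),'pt',l[2:],len(pts))
m=np.zeros(P.shape[:2],bool); m[150:180,265:320]=1; m&=(P[...,2]>.20)&(P[...,2]<.225); q=P[m][:,:2]
l=cv2.fitLine(q.astype(np.float32),cv2.DIST_L2,0,.001,.001).ravel(); print('bar',np.degrees(np.arctan2(l[1],l[0])),q.mean(0), (q.max(0)+q.min(0))/2)
# rims (copper ring) at z 0.147
for n,(u0,v0) in dict(A=(268,204),B=(311,205),C=(334.5,170),D=(272,129)).items(): print(n,plane(c,u0,v0,.147).round(4), pt(c,u0,v0).round(3))
o=plane(c,292.3,163,.2154); print(o)
go(.6568,.0093,.30,91.5)
E
```

```text
front edge dir 86.572136 pt [0.5825809  0.01536244] 115
bar 87.520424 [0.65668047 0.00920895] [0.65727785 0.0088279 ]
A [0.5516 0.0722 0.147 ] [0.555 0.074 0.11 ]
B [ 0.5495 -0.0484  0.147 ] [ 0.553 -0.051  0.11 ]
C [ 0.6491 -0.1148  0.147 ] [ 0.656 -0.119  0.109]
D [0.7667 0.0628 0.147 ] [0.777 0.064 0.112]
[0.65524131 0.00565316 0.2154    ]
t 0.1 TCP [ 0.231  -0.5804  0.2068] yaw 21.7 tilt 0.06 shift mm [ 613.7 -390.5  -92.9] turn -69.8 gap 0.0853 j7 -0.05
```

Emit:
step_arm([
  [[0,0,0,34,-21.7,-5.2,1],[0,0,0,34,-21.7,-5.2,1],[0,0,0,34,-21.7,-5.2,1],[0,0,0,34,-21.7,-5.2,1],[0,0,0,34,-21.7,-5.2,1],[0,0,0,34,-21.7,-5.2,1],[0,0,0,34,-21.7,-5.2,1],[0,0,0,34,-21.7,-5.2,1],[0,0,0,34,-21.7,-5.2,1],[0,0,0,34,-21.7,-5.2,1],[0,0,0,34,-21.7,-5.2,1],[0,0,0,34,-21.7,-5.2,1],[0,0,0,34,-21.7,-5.2,1],[0,0,0,34,-21.7,-5.2,1],[0,0,0,34,-21.7,-5.2,1],[0,0,0,34,-21.7,-5.2,1],[0,0,0,34,-21.7,-5.2,1],[0,0,0,34,-21.7,-5.2,1]],
])

```text
clock: 1.9
ee_pos: [0.6559, 0.0099, 0.3008]
tool_rot: [0.982, 0.188, -0.0, -0.0]
force: [-0.1, 0.2, 0.4]
finger_gap: 0.0854
gripper_force: 0.0
```

Emit:
step_arm([
  [[0,0,-8.2,0,0,0,1],[0,0,-8.2,0,0,0,1],[0,0,-8.2,0,0,0,1],[0,0,-8.2,0,0,0,1],[0,0,-8.2,0,0,0,1],[0,0,-8.2,0,0,0,1],[0,0,-8.2,0,0,0,1],[0,0,-8.2,0,0,0,1],[0,0,0,0,0,0,1],[0,0,0,0,0,0,1]],
])

```text
clock: 2.9
ee_pos: [0.6552, 0.0084, 0.3005]
tool_rot: [0.725, 0.689, -0.0, -0.0]
force: [0.1, -0.2, -0.4]
finger_gap: 0.0857
gripper_force: 0.0
```

Run:
```python
from m import *
c=save('w1','wrist'); P=cloud(c)
m=(P[...,2]>.205)&(P[...,2]<.225)&(np.hypot(P[...,0]-.657,P[...,1]-.009)<.07)
q=P[m][:,:2]; r=cv2.minAreaRect(q.astype(np.float32)*1000); print(m.sum(),r)
go(.6568,.0093,.186,87.5)
```

```text
2061 ((655.5939331054688, 8.909000396728516), (98.60143280029297, 15.919559478759766), 87.55899810791016)
t 3.0 TCP [0.6552 0.0085 0.3007] yaw 87.1 tilt 0.02 shift mm [  0.9   1.6 114.7] turn -0.4 gap 0.0856 j7 -0.3
```

Emit:
step_arm([
  [[0,0,-0.4,0.5,0.7,25,1],[0,0,0,0,0,25,1],[0,0,0,0,0,25,1],[0,0,0,0,0,25,1],[0,0,0,0,0,14,1],[0,0,0,0,0,0,1],[0,0,0,0,0,0,-1],[0,0,0,0,0,0,-1],[0,0,0,0,0,0,-1],[0,0,0,0,0,0,-1],[0,0,0,0,0,0,-1],[0,0,0,0,0,0,-1],[0,0,0,0,0,0,-1],[0,0,0,0,0,0,-1]],
], force=40)

```text
clock: 4.35
ee_pos: [0.6566, 0.009, 0.1875]
tool_rot: [0.721, 0.693, 0.001, 0.0]
force: [2.9, -0.4, 5.8]
finger_gap: 0.0143
gripper_force: 39.7
```

Emit:
step_arm([
  [[0,0,-2,0,0,0,-1],[0,0,-3.5,0,0,0,-1],[0,0,-4,0,0,0,-1],[0,0,-4,0,0,0,-1],[0,0,-4,0,0,0,-1],[0,0,-4,0,0,0,-1],[0,0,-4,0,0,0,-1],[0,0,-2.5,0,0,0,-1],[0,0,-1.2,0,0,0,-1],[0,0,0,0,0,0,-1],[0,0,0,0,0,0,-1],[0,0,0,0,0,0,1],[0,0,0,0,0,0,1],[0,0,0,0,0,0,1],[0,0,0,0,0,0,1],[0,0,0,0,0,-40,1],[0,0,0,0,0,-40,1],[0,0,0,0,0,-30,1]],
])

```text
clock: 6.15
ee_pos: [0.6562, 0.0093, 0.2993]
tool_rot: [0.523, 0.852, 0.0, 0.001]
force: [0.2, -0.6, -0.7]
finger_gap: 0.0855
gripper_force: 0.0
```

Run:
```python
from m import *
c=save('w2','wrist'); P=cloud(c)
m=(P[...,2]>.205)&(P[...,2]<.225)&(np.hypot(P[...,0]-.657,P[...,1]-.009)<.07)
q=P[m][:,:2]; r=cv2.minAreaRect(q.astype(np.float32)*1000); print(m.sum(),r)
t=np.radians(176.6); go(.656+.125*np.cos(t),.009+.125*np.sin(t),.26,176.6)
```

```text
2032 ((655.6804809570312, 9.257312774658203), (15.307806015014648, 98.23326110839844), 26.513427734375)
t 6.2 TCP [0.6575 0.0097 0.3039] yaw 116.9 tilt 0.37 shift mm [  63.3 -109.8   43.1] turn -59.7 gap 0.0852 j7 0.18
```

View pics/w2.png

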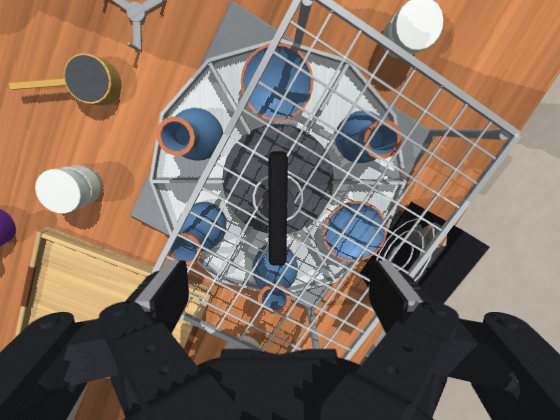

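Wrist view: vase A, rim at (178,137), stands at the open front; the bar at (278,208) is turned as planned, and B (190,240) is next.

```bash
cat >> m.py <<'E'
def rimfind(c,x,y,zr,rad=.045):
    "vase rim centre near (x,y) with rim height zr: circle of points within 6 mm of zr"
    P=cloud(c); m=(abs(P[...,2]-zr)<.006)&(np.hypot(P[...,0]-x,P[...,1]-y)<rad)&(c['range_z']>0)
    q=P[m][:,:2]
    if len(q)<15: return None,len(q)
    (cx,cy),r=cv2.minEnclosingCircle(q.astype(np.float32)*1000); return (round(cx,1),round(cy,1),round(r,1)),len(q)
E
python3 - <<'E'
from m import *
c=load('w2'); print(plane(c,178,137,.147), rimfind(c,.531,.0164,.147))
E
```

```text
[0.53842137 0.0170292  0.147     ] ((534.8, 16.5, 19.8), 650)
```

Emit:
step_arm([
  [[0,0,0,15.5,-26.8,10,1],[0,0,0,15.5,-26.8,10,1],[0,0,0,15.5,-26.8,10,1],[0,0,0,15.5,-26.8,10,1],[0,0,-8.5,0,0,0,1],[0,0,-8.5,0,0,0,1],[0,0,-8.5,0,0,0,1],[0,0,-8.5,0,0,0,1],[0,0,-8.5,0,0,0,1],[0,0,-8.5,0,0,0,1],[0,0,-8.5,0,0,0,1],[0,0,0,0,0,0,1],[0,0,0,0,0,0,1]],
])

```text
clock: 7.5
ee_pos: [0.5323, 0.0157, 0.2567]
tool_rot: [0.034, 0.999, 0.0, -0.0]
force: [1.1, 0.5, 0.1]
finger_gap: 0.0855
gripper_force: 0.0
```

Run:
```python
from m import *
c=save('w3','wrist'); print(rimfind(c,.534,.0164,.147))
go(.534,.0165,.105,176.6)
```

```text
((535.1, 16.6, 19.6), 705)
t 7.5 TCP [0.5323 0.0157 0.2568] yaw 176.1 tilt 0.01 shift mm [ -1.6   0.9 151.8] turn -0.5 gap 0.0853 j7 1.17
```

Emit:
step_arm([
  [[0,0,-0.5,-2.5,1,20,1],[0,0,0,0,0,25,1],[0,0,0,0,0,25,1],[0,0,0,0,0,25,1],[0,0,0,0,0,25,1],[0,0,0,0,0,20,1],[0,0,0,0,0,12,1],[0,0,0,0,0,0,1],[0,0,0,0,0,0,-1],[0,0,0,0,0,0,-1],[0,0,0,0,0,0,-1],[0,0,0,0,0,0,-1],[0,0,0,0,0,0,-1],[0,0,0,0,0,0,-1],[0,0,0,0,0,0,-1]],
], force=35)

```text
clock: 9.05
ee_pos: [0.5355, 0.0165, 0.1057]
tool_rot: [0.027, 1.0, -0.0, 0.001]
force: [-0.6, -1.2, 6.8]
finger_gap: 0.0363
gripper_force: 34.3
```

Run:
```python
from m import *
c=save('s2','scene'); a=cv2.resize(c['pixels'][170:300,220:360],None,fx=4.4,fy=4.4,interpolation=cv2.INTER_CUBIC); cv2.imwrite('pics/s2c.png',a[:,:,::-1])
s=bot.read_state(); print(s['finger_gap'],s['force'],s['wrist_torque'])
```

```text
0.03636114440627617 [-0.35100282 -1.4479936   6.98572269] [-0.04974428  0.06536613 -0.04303654]
```

View pics/s2c.png

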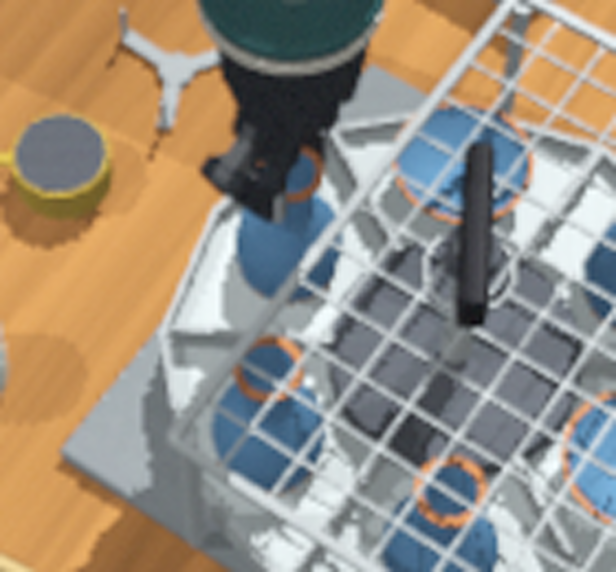

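The image shows vase A upright with the fingertips low at the shoulder, and the gap (36 mm) is too wide for the neck. I'll reopen, rise a little and close again.

Emit:
step_arm([
  [[0,0,0,0,0,0,1],[0,0,0,0,0,0,1],[0,0,0,0,0,-4,1],[0,0,0,0,0,-4,1],[0,0,0,0,0,0,-1],[0,0,0,0,0,0,-1],[0,0,0,0,0,0,-1],[0,0,0,0,0,0,-1],[0,0,0,0,0,0,-1],[0,0,0,0,0,0,-1],[0,0,0,0,0,0,-1]],
])

```text
clock: 10.2
ee_pos: [0.535, 0.0167, 0.113]
tool_rot: [0.027, 1.0, 0.0, 0.0]
force: [-0.5, -1.9, 5.3]
finger_gap: 0.0358
gripper_force: 34.7
```

Emit:
step_arm([
  [[0,0,0,0,0,0,1],[0,0,0,0,0,0,1],[0,0,0,0,0,7,1],[0,0,0,0,0,7,1],[0,0,0,0,0,2,1],[0,0,0,0,0,0,-1],[0,0,0,0,0,0,-1],[0,0,0,0,0,0,-1],[0,0,0,0,0,0,-1],[0,0,0,0,0,0,-1],[0,0,0,0,0,0,-1],[0,0,0,0,0,0,-1]],
])

```text
clock: 11.4
ee_pos: [0.5352, 0.0166, 0.0971]
tool_rot: [0.027, 1.0, 0.0, 0.0]
force: [0.2, 0.2, 5.6]
finger_gap: 0.0367
gripper_force: 34.8
```

Run:
```python
from m import *
c=save('w4','wrist'); s=bot.read_state(); print(s['finger_gap'])
P=cloud(c); 
T=c['world_from_camera']; print(T[:3,3].round(3))
print(rimfind(c,.534,.0164,.147))
sc=save('s3','scene')['pixels'][180:260,240:320]
a=np.hstack([cv2.resize(c['pixels'][100:420,120:440],(500,500)),cv2.resize(sc,(300,300)).repeat(1,0) if 0 else np.vstack([cv2.resize(sc,(300,300),interpolation=cv2.INTER_CUBIC),np.zeros((200,300,3),np.uint8)])])
cv2.imwrite('pics/w4c.png',a[:,:,::-1])
```

```text
0.036350487472885225
[0.466 0.021 0.262]
((527.7, 18.2, 31.9), 4375)
```

View pics/w4c.png

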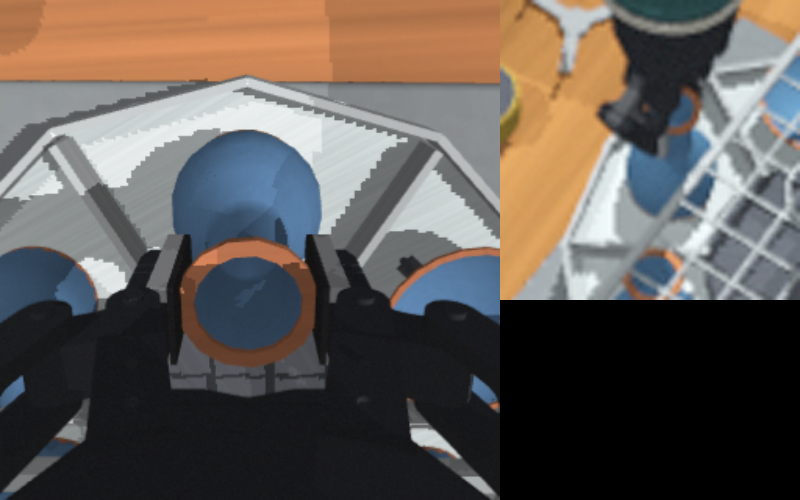

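The close view shows both pads closed symmetrically on the copper rim: the pads are taller than the neck, so the rim is what they hold. That grip hangs the vase upright from above, so I'll firm it up and test-lift.

Emit:
step_arm([
  [[0,0,0,0,0,0,-1],[0,0,0,0,0,0,-1],[0,0,0,0,0,-5,-1],[0,0,0,0,0,-10,-1],[0,0,0,0,0,-10,-1],[0,0,0,0,0,0,-1],[0,0,0,0,0,0,-1]],
], force=60)

```text
clock: 12.2
ee_pos: [0.535, 0.0165, 0.1221]
tool_rot: [0.027, 1.0, -0.0, 0.0]
force: [-0.3, -0.7, -2.9]
finger_gap: 0.0352
gripper_force: 60.1
```

Run:
```python
from m import *
s=bot.read_state(); print(s['force'],s['wrist_torque'],s['finger_gap'])
sc=save('s4','scene')['pixels'][170:270,230:330]
cv2.imwrite('pics/s4c.png',cv2.resize(sc,(500,500),interpolation=cv2.INTER_CUBIC)[:,:,::-1])
go(.535,.0165,.225,176.6)
```

```text
[-0.30014107 -0.65546095 -2.86808763] [-0.03486159 -0.01116256  0.00420965] 0.03516665586362094
t 12.2 TCP [0.5348 0.0165 0.1218] yaw 176.9 tilt 0.01 shift mm [  -0.2    0.  -103.2] turn 0.3 gap 0.0358 j7 1.04
```

View pics/s4c.png

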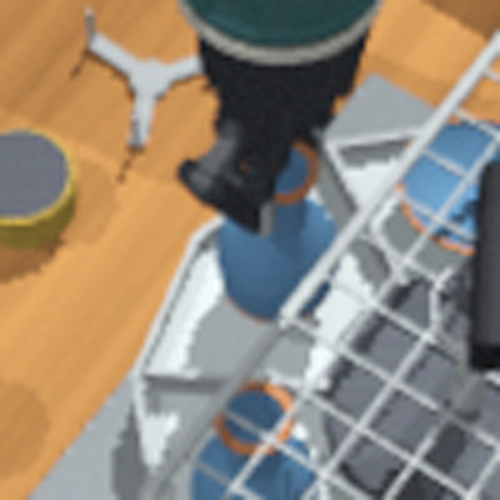

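Emit:
step_arm([
  [[0,0,0,0,0,-10,-1],[0,0,0,0,0,-20,-1],[0,0,0,0,0,-20,-1],[0,0,0,0,0,-20,-1],[0,0,0,0,0,-20,-1],[0,0,0,5,0,-15,-1],[0,0,0,15,0,-8,-1],[0,0,0,15,0,0,-1],[0,0,0,10,-5,0,-1],[0,0,0,5,-10,0,-1],[0,0,0,0,-16,0,-1],[0,0,0,0,-22,0,-1],[0,0,0,-5,-25,0,-1],[0,0,0,-10,-25,0,-1],[0,0,0,-10,-25,0,-1],[0,0,0,-10,-25,0,-1],[0,0,0,-10,-25,0,-1],[0,0,0,-10,-25,0,-1],[0,0,0,-10,-25,0,-1],[0,0,0,-10,-25,0,-1]],
])

```text
clock: 14.25
ee_pos: [0.5459, -0.2388, 0.2347]
tool_rot: [0.027, 1.0, 0.0, -0.0]
force: [-0.2, 0.1, -2.5]
finger_gap: 0.0358
gripper_force: 60.2
```

Run:
```python
from m import *
go(.579,-.368,.235)
```

```text
t 14.2 TCP [ 0.5459 -0.2388  0.2347] yaw 176.9 tilt 0.04 shift mm [ -40.1 -127.2   -0.4] turn None gap 0.0358 j7 1.59
```

Emit:
step_arm([
  [[0,0,0,-7,-23,0,-1],[0,0,0,-7,-23,0,-1],[0,0,0,-7,-22,0,-1],[0,0,0,-7,-20,0,-1],[0,0,0,-6,-17,0,-1],[0,0,0,-4,-14,0,-1],[0,0,0,-2,-8,0,-1],[0,0,0,0,0,10,-1],[0,0,0,0,0,20,-1],[0,0,0,0,0,25,-1],[0,0,0,0,0,25,-1],[0,0,0,0,0,25,-1],[0,0,0,0,0,20,-1],[0,0,0,0,0,15,-1],[0,0,0,0,0,10,-1],[0,0,0,0,0,5,-1],[0,0,0,0,0,0,-1],[0,0,0,0,0,0,-1]],
])

```text
clock: 16.05
ee_pos: [0.5797, -0.3664, 0.0806]
tool_rot: [0.027, 1.0, -0.0, 0.0]
force: [1.1, -0.8, -1.6]
finger_gap: 0.0358
gripper_force: 60.2
```

Run:
```python
from m import *
go(.579,-.368,.063)
print(bot.read_state()['force'])
```

```text
t 16.1 TCP [ 0.5797 -0.3664  0.0806] yaw 176.9 tilt 0.05 shift mm [ 0.6 -1.7 17.6] turn None gap 0.0358 j7 1.67
[ 1.13861959 -0.83174934 -1.64723548]
```

Emit:
step_arm([
  [[0,0,0,0,0,6,-1],[0,0,0,0,0,4,-1],[0,0,0,0,0,2,-1],[0,0,0,0,0,2,-1],[0,0,0,0,0,1,-1],[0,0,0,0,0,0,-1],[0,0,0,0,0,0,-1]],
])

```text
clock: 16.75
ee_pos: [0.5794, -0.3663, 0.065]
tool_rot: [0.027, 1.0, -0.0, 0.0]
force: [-0.7, -0.2, -2.3]
finger_gap: 0.0359
gripper_force: 60.2
```

Emit:
step_arm([
  [[0,0,0,0,0,0.7,-1],[0,0,0,0,0,0.7,-1],[0,0,0,0,0,0.6,-1],[0,0,0,0,0,0,-1]],
])

```text
clock: 17.15
ee_pos: [0.5797, -0.3666, 0.0634]
tool_rot: [0.027, 1.0, -0.0, 0.0]
force: [-0.6, -0.4, 4.8]
finger_gap: 0.0362
gripper_force: 60.8
```

Emit:
step_arm([
  [[0,0,0,0,0,0,0.6],[0,0,0,0,0,0,0.6],[0,0,0,0,0,0,0.6],[0,0,0,0,0,0,0.6],[0,0,0,0,0,-10,0.6],[0,0,0,0,0,-30,0.6],[0,0,0,0,0,-40,0.6],[0,0,0,0,0,-40,0.6],[0,0,0,0,0,-40,1],[0,0,0,0,0,-40,1],[0,0,0,0,0,-37,1]],
])

```text
clock: 18.25
ee_pos: [0.5792, -0.366, 0.3028]
tool_rot: [0.027, 1.0, -0.0, 0.001]
force: [-0.4, 0.2, 0.1]
finger_gap: 0.0852
gripper_force: 0.0
```

Emit:
step_arm([
  [[0,0,0,-5.6,38,0,1],[0,0,0,-5.6,38,0,1],[0,0,0,-5.6,38,0,1],[0,0,0,-5.6,38,0,1],[0,0,0,-5.6,38,0,1],[0,0,0,-5.6,38,0,1],[0,0,0,-5.6,38,0,1],[0,0,0,-5.6,38,0,1],[0,0,0,-5.6,38,0,1],[0,0,0,-5.6,38,0,1],[0,0,7.5,0,0,0,1],[0,0,7.5,0,0,0,1],[0,0,7.5,0,0,0,1],[0,0,7.5,0,0,0,1],[0,0,7.5,0,0,0,1],[0,0,7.5,0,0,0,1],[0,0,7.5,0,0,0,1],[0,0,7.5,0,0,0,1],[0,0,0,0,0,0,1],[0,0,0,0,0,0,1]],
])

```text
clock: 20.25
ee_pos: [0.6557, 0.0103, 0.3004]
tool_rot: [0.521, 0.853, 0.0, 0.0]
force: [-0.9, -0.5, -1.1]
finger_gap: 0.0855
gripper_force: 0.0
```

```bash
cat >> m.py <<'E'
def bar(n):
    c=save(n,'wrist'); P=cloud(c)
    m=(P[...,2]>.205)&(P[...,2]<.225)&(np.hypot(P[...,0]-.657,P[...,1]-.009)<.07)
    q=P[m][:,:2]; r=cv2.minAreaRect(q.astype(np.float32)*1000); print('bar',m.sum(),r); return c
E
python3 - <<'E'
from m import *
c=bar('w5'); go(.656,.009,.1865,116.5)
t=save('t2','top'); print(rimfind(t,.579,-.368,.113))
cv2.imwrite('pics/t2c.png',cv2.resize(t['pixels'][90:290,220:445],None,fx=3,fy=3)[:,:,::-1])
E
```

```text
bar 2045 ((655.3973999023438, 9.045116424560547), (15.994732856750488, 98.84805297851562), 25.98175048828125)
t 20.3 TCP [0.6557 0.0103 0.3002] yaw 117.1 tilt 0.01 shift mm [ -1.2  -0.3 113.7] turn 0.6 gap 0.0855 j7 0.21
((582.2, -366.9, 20.5), 80)
```

View pics/t2c.png

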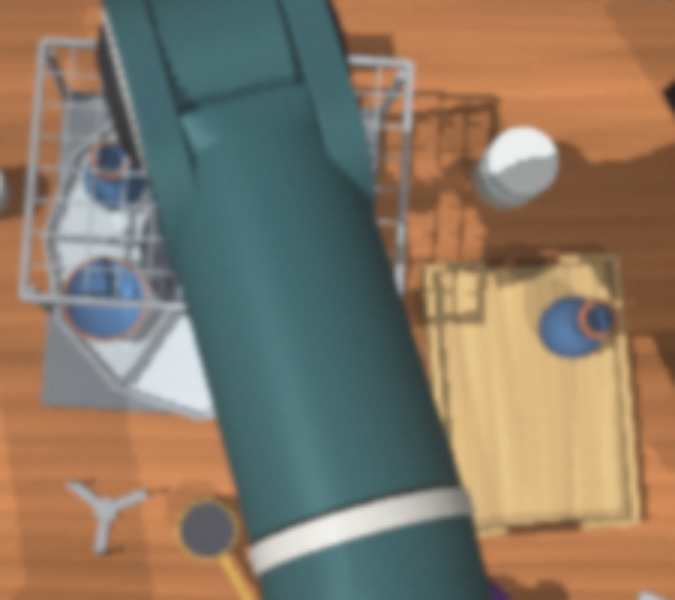

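Top view: vase A stands upright in the tray's far right corner, rim at (596,320) in the crop. Next is turning B to the front.

Emit:
step_arm([
  [[0,0,0.6,-1,0,25,1],[0,0,0,0,0,25,1],[0,0,0,0,0,25,1],[0,0,0,0,0,25,1],[0,0,0,0,0,13,1],[0,0,0,0,0,0,1],[0,0,0,0,0,0,-1],[0,0,0,0,0,0,-1],[0,0,0,0,0,0,-1],[0,0,0,0,0,0,-1],[0,0,0,0,0,0,-1],[0,0,0,0,0,0,-1],[0,0,0,0,0,0,-1]],
], force=40)

```text
clock: 21.65
ee_pos: [0.6557, 0.0089, 0.1874]
tool_rot: [0.528, 0.849, -0.001, -0.0]
force: [-8.1, -2.0, 8.3]
finger_gap: 0.0144
gripper_force: 39.3
```

Emit:
step_arm([
  [[0,0,2,0,0,0,-1],[0,0,3,0,0,0,-1],[0,0,4,0,0,0,-1],[0,0,5,0,0,0,-1],[0,0,5,0,0,0,-1],[0,0,5,0,0,0,-1],[0,0,5,0,0,0,-1],[0,0,5,0,0,0,-1],[0,0,5,0,0,0,-1],[0,0,5,0,0,0,-1],[0,0,5,0,0,0,-1],[0,0,4,0,0,0,-1],[0,0,3,0,0,0,-1],[0,0,2,0,0,0,-1],[0,0,1.5,0,0,0,-1],[0,0,0,0,0,0,-1],[0,0,0,0,0,0,-1]],
])

```text
clock: 23.35
ee_pos: [0.6575, 0.0088, 0.1875]
tool_rot: [0.88, 0.475, 0.001, 0.001]
force: [8.2, -2.5, -0.0]
finger_gap: 0.0142
gripper_force: 39.1
```

Emit:
step_arm([
  [[0,0,0,0,0,0,1],[0,0,0,0,0,0,1],[0,0,0,0,0,0,1],[0,0,0,0,0,0,1],[0,0,0,0,0,-30,1],[0,0,0,0,0,-40,1],[0,0,0,0,0,-40,1],[0,0,0,0,0,0,1],[0,0,0,0,0,0,1]],
])

```text
clock: 24.25
ee_pos: [0.6564, 0.0093, 0.2975]
tool_rot: [0.88, 0.476, 0.001, 0.0]
force: [-0.1, -0.9, -0.3]
finger_gap: 0.0855
gripper_force: 0.0
```

Run:
```python
from m import *
c=bar('w6'); print(rimfind(c,.532,.0164,.147)); go(.532,.0165,.26,-3.4)
```

```text
bar 2069 ((656.2578125, 8.713996887207031), (98.45616912841797, 15.621191024780273), 56.52310562133789)
((533.9, 13.9, 20.0), 467)
t 24.3 TCP [0.6559 0.0092 0.2963] yaw 56.8 tilt 0.03 shift mm [ -61.7 -107.7   36.4] turn 60.2 gap 0.0855 j7 -0.77
```

Emit:
step_arm([
  [[0,0,0,-15.6,-26.2,9,1],[0,0,0,-15.6,-26.2,9,1],[0,0,0,-15.6,-26.2,9,1],[0,0,0,-15.6,-26.2,9,1],[0,0,7.5,0,0,0,1],[0,0,7.5,0,0,0,1],[0,0,7.5,0,0,0,1],[0,0,7.5,0,0,0,1],[0,0,7.5,0,0,0,1],[0,0,7.5,0,0,0,1],[0,0,7.5,0,0,0,1],[0,0,7.5,0,0,0,1],[0,0,0,0,0,0,1],[0,0,0,0,0,0,1]],
])

```text
clock: 25.7
ee_pos: [0.534, 0.0144, 0.2601]
tool_rot: [1.0, -0.026, -0.001, 0.0]
force: [0.2, -0.1, 0.4]
finger_gap: 0.0855
gripper_force: 0.0
```

Run:
```python
from m import *
c=save('w7','wrist'); r=rimfind(c,.534,.0145,.147); print(r); go(r[0][0]/1000,r[0][1]/1000,.10,-3.4)
```

```text
((533.7, 14.2, 19.6), 695)
t 25.8 TCP [0.534  0.0143 0.2603] yaw -3.0 tilt 0.06 shift mm [ -0.2   0.2 160.3] turn 0.4 gap 0.085 j7 -1.77
```

Emit:
step_arm([
  [[0,0,0,0,0,20,1],[0,0,0,0,0,25,1],[0,0,0,0,0,25,1],[0,0,0,0,0,25,1],[0,0,0,0,0,25,1],[0,0,0,0,0,25,1],[0,0,0,0,0,15,1],[0,0,0,0,0,0,1],[0,0,0,0,0,0,-1],[0,0,0,0,0,0,-1],[0,0,0,0,0,0,-1],[0,0,0,0,0,0,-1],[0,0,0,0,0,0,-1],[0,0,0,0,0,0,-1]],
], force=60)

```text
clock: 27.15
ee_pos: [0.5351, 0.0144, 0.1019]
tool_rot: [1.0, -0.028, 0.001, -0.0]
force: [-0.4, -0.7, 6.4]
finger_gap: 0.0359
gripper_force: 59.0
```

Emit:
step_arm([
  [[0,0,0,0,0,-8,-1],[0,0,0,0,0,-15,-1],[0,0,0,0,0,-20,-1],[0,0,0,0,0,-20,-1],[0,0,0,0,0,-20,-1],[0,0,0,0,0,-20,-1],[0,0,0,-5,0,-18,-1],[0,0,0,-15,0,-12,-1],[0,0,0,-15,0,0,-1],[0,0,0,-10,6,0,-1],[0,0,0,-5,12,0,-1],[0,0,0,-2,18,0,-1],[0,0,0,-2,24,0,-1],[0,0,0,-1,28,0,-1],[0,0,0,-1,28,0,-1],[0,0,0,-1,28,0,-1],[0,0,0,-1,28,0,-1],[0,0,0,-1,28,0,-1],[0,0,0,-1,28,0,-1],[0,0,0,-1,28,0,-1]],
])

```text
clock: 29.15
ee_pos: [0.4584, -0.2401, 0.2337]
tool_rot: [1.0, -0.028, -0.0, -0.0]
force: [0.8, 0.8, -2.7]
finger_gap: 0.0355
gripper_force: 60.1
```

Run:
```python
from m import *
go(.449,-.377,.235); print(bot.read_state()['force'])
```

```text
t 29.1 TCP [ 0.4584 -0.2401  0.2337] yaw -3.2 tilt 0.03 shift mm [ -1.6 137.2  -1.3] turn None gap 0.0355 j7 -1.22
[ 0.77388348  0.79680235 -2.69398155]
```

Emit:
step_arm([
  [[0,0,0,0,26,0,-1],[0,0,0,0,25,0,-1],[0,0,0,0,24,0,-1],[0,0,0,-1,22,0,-1],[0,0,0,0,18,0,-1],[0,0,0,0,12,0,-1],[0,0,0,0,7,0,-1],[0,0,0,0,0,10,-1],[0,0,0,0,0,20,-1],[0,0,0,0,0,25,-1],[0,0,0,0,0,25,-1],[0,0,0,0,0,25,-1],[0,0,0,0,0,20,-1],[0,0,0,0,0,15,-1],[0,0,0,0,0,10,-1],[0,0,0,0,0,6,-1],[0,0,0,0,0,4,-1],[0,0,0,0,0,2,-1],[0,0,0,0,0,0,-1],[0,0,0,0,0,0,-1]],
])

```text
clock: 31.15
ee_pos: [0.4509, -0.3717, 0.0723]
tool_rot: [1.0, -0.028, 0.0, 0.0]
force: [-0.1, 0.2, -1.4]
finger_gap: 0.0356
gripper_force: 60.2
```

Emit:
step_arm([
  [[0,0,0,0,4,1,-1],[0,0,0,0,0,1,-1],[0,0,0,0,0,0.7,-1],[0,0,0,0,0,0.7,-1],[0,0,0,0,0,0.5,-1],[0,0,0,0,0,0,-1]],
])

```text
clock: 31.75
ee_pos: [0.4506, -0.3756, 0.0681]
tool_rot: [1.0, -0.028, 0.0, 0.0]
force: [-0.0, -1.0, 0.0]
finger_gap: 0.0357
gripper_force: 60.4
```

Emit:
step_arm([
  [[0,0,0,0,0,0.4,-1],[0,0,0,0,0,0,0.6],[0,0,0,0,0,0,0.6],[0,0,0,0,0,0,0.6],[0,0,0,0,0,0,0.6],[0,0,0,0,0,-10,0.6],[0,0,0,0,0,-30,0.6],[0,0,0,0,0,-40,0.6],[0,0,0,0,0,-40,0.6],[0,0,0,0,0,-40,1],[0,0,0,0,0,-40,1],[0,0,0,0,0,-32,1]],
])

```text
clock: 32.95
ee_pos: [0.4505, -0.3756, 0.303]
tool_rot: [1.0, -0.028, 0.001, 0.001]
force: [-0.8, -0.6, 0.0]
finger_gap: 0.0852
gripper_force: 0.0
```

Emit:
step_arm([
  [[0,0,0,15.3,-33,0,1],[0,0,0,15.3,-33,0,1],[0,0,0,15.3,-33,0,1],[0,0,0,15.3,-33,0,1],[0,0,0,15.3,-33,0,1],[0,0,0,15.3,-33,0,1],[0,0,0,15.3,-33,0,1],[0,0,0,15.3,-33,0,1],[0,0,0,15.3,-33,0,1],[0,0,0,15.3,-33,0,1],[0,0,0,15.3,-33,0,1],[0,0,0,15.3,-33,0,1],[0,0,-8.5,0,0,0,1],[0,0,-8.5,0,0,0,1],[0,0,-8.5,0,0,0,1],[0,0,-8.5,0,0,0,1],[0,0,-8.5,0,0,0,1],[0,0,-8.5,0,0,0,1],[0,0,-8.5,0,0,0,1],[0,0,0,0,0,0,1]],
])

```text
clock: 34.95
ee_pos: [0.6557, 0.0094, 0.3003]
tool_rot: [0.881, 0.473, 0.0, 0.0]
force: [-0.2, -0.8, -0.5]
finger_gap: 0.0853
gripper_force: 0.0
```

Run:
```python
from m import *
c=bar('w8'); go(.656,.009,.1865,56.5)
t=save('t3','top'); print(rimfind(t,.582,-.367,.113),rimfind(t,.4506,-.3756,.113))
```

```text
bar 2044 ((656.1844482421875, 8.552471160888672), (99.25880432128906, 15.379436492919922), 56.19309616088867)
t 35.0 TCP [0.6558 0.0094 0.3001] yaw 56.1 tilt 0.01 shift mm [ -0.2   0.4 113.6] turn -0.4 gap 0.0854 j7 -0.78
((583.0, -367.0, 20.5), 83) ((451.1, -376.3, 19.2), 81)
```

Emit:
step_arm([
  [[0,0,-0.2,0,0,25,1],[0,0,0,0,0,25,1],[0,0,0,0,0,25,1],[0,0,0,0,0,25,1],[0,0,0,0,0,13,1],[0,0,0,0,0,0,1],[0,0,0,0,0,0,-1],[0,0,0,0,0,0,-1],[0,0,0,0,0,0,-1],[0,0,0,0,0,0,-1],[0,0,0,0,0,0,-1],[0,0,0,0,0,0,-1],[0,0,0,0,0,0,-1]],
], force=40)

```text
clock: 36.35
ee_pos: [0.6574, 0.0087, 0.1875]
tool_rot: [0.881, 0.473, 0.001, 0.001]
force: [10.0, -3.6, 0.6]
finger_gap: 0.0141
gripper_force: 41.6
```

Emit:
step_arm([
  [[0,0,2,0,0,0,-1],[0,0,3,0,0,0,-1],[0,0,4,0,0,0,-1],[0,0,5,0,0,0,-1],[0,0,5,0,0,0,-1],[0,0,5,0,0,0,-1],[0,0,5,0,0,0,-1],[0,0,5,0,0,0,-1],[0,0,5,0,0,0,-1],[0,0,5,0,0,0,-1],[0,0,5,0,0,0,-1],[0,0,4,0,0,0,-1],[0,0,3,0,0,0,-1],[0,0,2,0,0,0,-1],[0,0,1.7,0,0,0,-1],[0,0,0,0,0,0,-1],[0,0,0,0,0,0,-1]],
])

```text
clock: 38.05
ee_pos: [0.6582, 0.0071, 0.1875]
tool_rot: [1.0, -0.029, 0.003, 0.001]
force: [16.9, -10.3, -4.1]
finger_gap: 0.0145
gripper_force: 41.2
```

Emit:
step_arm([
  [[0,0,0,0,0,0,1],[0,0,0,0,0,0,1],[0,0,0,0,0,0,1],[0,0,0,0,0,0,1],[0,0,0,0,0,-30,1],[0,0,0,0,0,-40,1],[0,0,0,0,0,-40,1],[0,0,0,0,0,0,1],[0,0,0,0,0,0,1]],
])

```text
clock: 38.95
ee_pos: [0.656, 0.0098, 0.2972]
tool_rot: [1.0, -0.028, 0.001, -0.0]
force: [-0.0, 0.3, -0.3]
finger_gap: 0.0855
gripper_force: 0.0
```

Run:
```python
from m import *
c=bar('w9'); print(rimfind(c,.532,.0164,.147)); go(.532,.0165,.26,-3.4)
```

```text
bar 2085 ((656.0702514648438, 8.177496910095215), (16.014366149902344, 99.11341094970703), 86.28675079345703)
((532.0, 19.9, 19.9), 449)
t 39.0 TCP [0.6556 0.0097 0.296 ] yaw -3.2 tilt 0.04 shift mm [-1.237e+02  1.000e-01  3.610e+01] turn 0.2 gap 0.0855 j7 -1.75
```

Emit:
step_arm([
  [[0,0,0,-24,-0.7,7,1],[0,0,0,-26,-0.7,7,1],[0,0,0,-26,-0.7,7,1],[0,0,0,-26,-0.7,7,1],[0,0,0,-22,-0.6,8,1],[0,0,0,0,0,0,1],[0,0,0,0,0,0,1]],
])

```text
clock: 39.7
ee_pos: [0.5319, 0.0198, 0.2599]
tool_rot: [1.0, -0.028, -0.001, 0.0]
force: [0.4, 0.4, -0.4]
finger_gap: 0.0857
gripper_force: 0.0
```

Run:
```python
from m import *
c=save('w10','wrist'); r=rimfind(c,.532,.0195,.147); print(r); go(r[0][0]/1000,r[0][1]/1000,.10,-3.4)
```

```text
((531.9, 19.9, 19.6), 694)
t 39.8 TCP [0.5324 0.0198 0.2602] yaw -3.2 tilt 0.04 shift mm [-4.000e-01 -1.000e-01  1.602e+02] turn 0.2 gap 0.0853 j7 -1.76
```

Emit:
step_arm([
  [[0,0,0,0,0,20,1],[0,0,0,0,0,25,1],[0,0,0,0,0,25,1],[0,0,0,0,0,25,1],[0,0,0,0,0,25,1],[0,0,0,0,0,25,1],[0,0,0,0,0,15,1],[0,0,0,0,0,0,1],[0,0,0,0,0,0,-1],[0,0,0,0,0,0,-1],[0,0,0,0,0,0,-1],[0,0,0,0,0,0,-1],[0,0,0,0,0,0,-1],[0,0,0,0,0,0,-1]],
], force=60)

```text
clock: 41.15
ee_pos: [0.533, 0.0199, 0.1016]
tool_rot: [1.0, -0.028, 0.001, -0.0]
force: [-1.2, -0.8, 5.4]
finger_gap: 0.0357
gripper_force: 59.1
```

Emit:
step_arm([
  [[0,0,0,0,0,-8,-1],[0,0,0,0,0,-15,-1],[0,0,0,0,0,-20,-1],[0,0,0,0,0,-20,-1],[0,0,0,0,0,-20,-1],[0,0,0,0,0,-20,-1],[0,0,0,-5,0,-18,-1],[0,0,0,-15,0,-12,-1],[0,0,0,-15,0,0,-1],[0,0,0,-10,6,0,-1],[0,0,0,-5,12,0,-1],[0,0,0,0,18,0,-1],[0,0,0,0,24,0,-1],[0,0,0,0,26,0,-1],[0,0,0,0,26,0,-1],[0,0,0,8,26,0,-1],[0,0,0,14,24,0,-1],[0,0,0,16,22,0,-1],[0,0,0,16,20,0,-1],[0,0,0,16,18,0,-1]],
])

```text
clock: 43.15
ee_pos: [0.5398, -0.2054, 0.2333]
tool_rot: [1.0, -0.029, -0.0, 0.0]
force: [0.0, 0.5, -2.1]
finger_gap: 0.0357
gripper_force: 60.1
```

Run:
```python
from m import *
go(.573,-.272,.235); print(bot.read_state()['force'])
```

```text
t 43.1 TCP [ 0.5398 -0.2054  0.2333] yaw -3.3 tilt 0.05 shift mm [37.  64.6 -1.7] turn None gap 0.0357 j7 -1.33
[ 0.03138181  0.48956165 -2.09504354]
```

Emit:
step_arm([
  [[0,0,0,13,18,0,-1],[0,0,0,10,16,0,-1],[0,0,0,7,13,0,-1],[0,0,0,4,9,0,-1],[0,0,0,2,5,0,-1],[0,0,0,0,3,5,-1],[0,0,0,0,0,12,-1],[0,0,0,0,0,20,-1],[0,0,0,0,0,25,-1],[0,0,0,0,0,25,-1],[0,0,0,0,0,25,-1],[0,0,0,0,0,20,-1],[0,0,0,0,0,14,-1],[0,0,0,0,0,8,-1],[0,0,0,0,0,4,-1],[0,0,0,0,0,3,-1],[0,0,0,0,0,0,-1],[0,0,0,0,0,0,-1]],
])

```text
clock: 44.95
ee_pos: [0.5725, -0.2689, 0.0732]
tool_rot: [1.0, -0.028, 0.0, 0.0]
force: [-0.8, -0.7, -2.2]
finger_gap: 0.0359
gripper_force: 60.1
```

Emit:
step_arm([
  [[0,0,0,0,2,1.5,-1],[0,0,0,0,0,1.2,-1],[0,0,0,0,0,0.8,-1],[0,0,0,0,0,0.7,-1],[0,0,0,0,0,0.5,-1],[0,0,0,0,0,0,-1]],
])

```text
clock: 45.55
ee_pos: [0.5722, -0.2707, 0.0679]
tool_rot: [1.0, -0.028, 0.0, -0.0]
force: [0.7, 0.3, -2.4]
finger_gap: 0.0355
gripper_force: 60.2
```

Emit:
step_arm([
  [[0,0,0,0,0,0.7,-1],[0,0,0,0,0,0.5,-1],[0,0,0,0,0,0,-1]],
])

```text
clock: 45.85
ee_pos: [0.5726, -0.2711, 0.0677]
tool_rot: [1.0, -0.028, 0.001, 0.0]
force: [-2.2, 0.5, 9.4]
finger_gap: 0.0355
gripper_force: 61.3
```

Emit:
step_arm([
  [[0,0,0,0,0,0,0.5],[0,0,0,0,0,0,0.5],[0,0,0,0,0,0,0.5],[0,0,0,0,0,0,0.5],[0,0,0,0,0,-10,0.5],[0,0,0,0,0,-30,0.5],[0,0,0,0,0,-40,0.5],[0,0,0,0,0,-40,0.5],[0,0,0,0,0,-40,1],[0,0,0,0,0,-40,1],[0,0,0,0,0,-33,1]],
])

```text
clock: 46.95
ee_pos: [0.5721, -0.2708, 0.3031]
tool_rot: [1.0, -0.028, 0.001, 0.0]
force: [0.5, -0.3, 0.0]
finger_gap: 0.0857
gripper_force: 0.0
```

Emit:
step_arm([
  [[0,0,0,7.5,-31.6,0,1],[0,0,0,7.5,-31.6,0,1],[0,0,0,7.5,-31.6,0,1],[0,0,0,7.5,-31.6,0,1],[0,0,0,7.5,-31.6,0,1],[0,0,0,7.5,-31.6,0,1],[0,0,0,7.5,-31.6,0,1],[0,0,0,7.5,-31.6,0,1],[0,0,0,7.5,-31.6,0,1],[0,0,-8.5,0,0,0,1],[0,0,-8.5,0,0,0,1],[0,0,-8.5,0,0,0,1],[0,0,-8.5,0,0,0,1],[0,0,-8.5,0,0,0,1],[0,0,-8.5,0,0,0,1],[0,0,-8.5,0,0,0,1],[0,0,-8.5,0,0,0,1],[0,0,-8.5,0,0,0,1],[0,0,-8.5,0,0,0,1],[0,0,-8.5,0,0,0,1]],
])

```text
clock: 48.95
ee_pos: [0.6552, 0.0093, 0.3005]
tool_rot: [0.703, 0.711, 0.0, 0.0]
force: [-0.6, -0.6, 0.1]
finger_gap: 0.0854
gripper_force: 0.0
```

Emit:
step_arm([
  [[0,0,-8.5,0,0,0,1],[0,0,-8.5,0,0,0,1],[0,0,-8.5,0,0,0,1],[0,0,-8.5,0,0,0,1],[0,0,-8.5,0,0,0,1],[0,0,-8.5,0,0,0,1],[0,0,-8.5,0,0,0,1],[0,0,-8.5,0,0,0,1],[0,0,-8.5,0,0,0,1],[0,0,-8.5,0,0,0,1],[0,0,0,0,0,0,1],[0,0,0,0,0,0,1]],
])

```text
clock: 50.15
ee_pos: [0.6553, 0.0092, 0.3001]
tool_rot: [0.043, 0.999, -0.0, 0.0]
force: [0.2, -0.2, 0.3]
finger_gap: 0.0852
gripper_force: 0.0
```

Run:
```python
from m import *
c=bar('w11'); go(.656,.0088,.1865,176.3)
t=save('t4','top'); print(rimfind(t,.582,-.367,.113),rimfind(t,.4506,-.3756,.113),rimfind(t,.5726,-.271,.113))
```

```text
bar 2045 ((655.0220947265625, 8.50259780883789), (16.040786743164062, 98.77520751953125), 86.08491516113281)
t 50.2 TCP [0.6553 0.0093 0.3   ] yaw 175.0 tilt 0.01 shift mm [ -0.7  -0.4 113.5] turn -1.3 gap 0.0853 j7 1.19
((583.5, -366.9, 20.7), 80) ((451.3, -375.7, 19.5), 83) ((574.0, -271.6, 19.2), 84)
```

Emit:
step_arm([
  [[0,0,-1.1,-0.7,0,25,1],[0,0,0,0,0,25,1],[0,0,0,0,0,25,1],[0,0,0,0,0,25,1],[0,0,0,0,0,13,1],[0,0,0,0,0,0,1],[0,0,0,0,0,0,-1],[0,0,0,0,0,0,-1],[0,0,0,0,0,0,-1],[0,0,0,0,0,0,-1],[0,0,0,0,0,0,-1],[0,0,0,0,0,0,-1],[0,0,0,0,0,0,-1]],
], force=40)

```text
clock: 51.55
ee_pos: [0.6562, 0.0072, 0.1874]
tool_rot: [0.032, 0.999, -0.001, 0.0]
force: [-4.1, -9.4, 9.4]
finger_gap: 0.0139
gripper_force: 39.5
```

Emit:
step_arm([
  [[0,0,2,0,0,0,-1],[0,0,3,0,0,0,-1],[0,0,4,0,0,0,-1],[0,0,5,0,0,0,-1],[0,0,5,0,0,0,-1],[0,0,5,0,0,0,-1],[0,0,5,0,0,0,-1],[0,0,5,0,0,0,-1],[0,0,5,0,0,0,-1],[0,0,5,0,0,0,-1],[0,0,5,0,0,0,-1],[0,0,4,0,0,0,-1],[0,0,3,0,0,0,-1],[0,0,2,0,0,0,-1],[0,0,1.7,0,0,0,-1],[0,0,0,0,0,0,-1]],
])

```text
clock: 53.15
ee_pos: [0.6563, 0.0075, 0.1874]
tool_rot: [0.526, 0.851, -0.001, 0.001]
force: [-0.7, -9.3, 5.7]
finger_gap: 0.0143
gripper_force: 39.3
```

Emit:
step_arm([
  [[0,0,2,0,0,0,-1],[0,0,3,0,0,0,-1],[0,0,4,0,0,0,-1],[0,0,5,0,0,0,-1],[0,0,5,0,0,0,-1],[0,0,5,0,0,0,-1],[0,0,5,0,0,0,-1],[0,0,5,0,0,0,-1],[0,0,5,0,0,0,-1],[0,0,5,0,0,0,-1],[0,0,5,0,0,0,-1],[0,0,4,0,0,0,-1],[0,0,3,0,0,0,-1],[0,0,2,0,0,0,-1],[0,0,1.7,0,0,0,-1],[0,0,0,0,0,0,-1],[0,0,0,0,0,0,-1]],
])

```text
clock: 54.85
ee_pos: [0.6567, 0.0075, 0.1874]
tool_rot: [0.879, 0.476, 0.0, 0.001]
force: [0.5, -8.1, 4.7]
finger_gap: 0.0141
gripper_force: 39.2
```

Emit:
step_arm([
  [[0,0,0,0,0,0,1],[0,0,0,0,0,0,1],[0,0,0,0,0,0,1],[0,0,0,0,0,0,1],[0,0,0,0,0,-30,1],[0,0,0,0,0,-40,1],[0,0,0,0,0,-40,1],[0,0,0,0,0,0,1],[0,0,0,0,0,0,1]],
])

```text
clock: 55.75
ee_pos: [0.6563, 0.0095, 0.2973]
tool_rot: [0.879, 0.477, 0.001, 0.0]
force: [-0.1, -1.1, -0.3]
finger_gap: 0.0854
gripper_force: 0.0
```

Run:
```python
from m import *
c=bar('w12'); r=rimfind(c,.532,.0164,.147); print(r); go(r[0][0]/1000,r[0][1]/1000,.26,-3.4)
```

```text
bar 2110 ((656.2883911132812, 8.932723999023438), (98.40950775146484, 15.870720863342285), 56.71360778808594)
((534.2, 17.8, 19.8), 492)
t 55.8 TCP [0.6558 0.0095 0.296 ] yaw 57.0 tilt 0.04 shift mm [ -59.2 -106.5   36.1] turn 60.4 gap 0.0853 j7 -0.72
```

Emit:
step_arm([
  [[0,0,0,-14.8,-26.6,9,1],[0,0,0,-14.8,-26.6,9,1],[0,0,0,-14.8,-26.6,9,1],[0,0,0,-14.8,-26.6,9,1],[0,0,7.5,0,0,0,1],[0,0,7.5,0,0,0,1],[0,0,7.5,0,0,0,1],[0,0,7.5,0,0,0,1],[0,0,7.5,0,0,0,1],[0,0,7.5,0,0,0,1],[0,0,7.5,0,0,0,1],[0,0,7.7,0,0,0,1],[0,0,0,0,0,0,1],[0,0,0,0,0,0,1]],
])

```text
clock: 57.2
ee_pos: [0.5342, 0.0177, 0.2599]
tool_rot: [1.0, -0.026, -0.001, 0.0]
force: [0.4, 0.3, 0.8]
finger_gap: 0.0854
gripper_force: 0.0
```

Run:
```python
from m import *
c=save('w13','wrist'); r=rimfind(c,.534,.0178,.147); print(r); go(r[0][0]/1000,r[0][1]/1000,.10,-3.4)
```

```text
((534.0, 17.5, 19.8), 710)
t 57.2 TCP [0.5343 0.0177 0.2601] yaw -3.0 tilt 0.06 shift mm [-1.000e-01  2.000e-01  1.601e+02] turn 0.4 gap 0.0854 j7 -1.74
```

Emit:
step_arm([
  [[0,0,0,0,0,20,1],[0,0,0,0,0,25,1],[0,0,0,0,0,25,1],[0,0,0,0,0,25,1],[0,0,0,0,0,25,1],[0,0,0,0,0,25,1],[0,0,0,0,0,15,1],[0,0,0,0,0,0,1],[0,0,0,0,0,0,-1],[0,0,0,0,0,0,-1],[0,0,0,0,0,0,-1],[0,0,0,0,0,0,-1],[0,0,0,0,0,0,-1],[0,0,0,0,0,0,-1]],
], force=60)

```text
clock: 58.65
ee_pos: [0.5353, 0.0177, 0.1017]
tool_rot: [1.0, -0.028, 0.001, -0.0]
force: [-0.2, -1.4, 7.1]
finger_gap: 0.0355
gripper_force: 59.0
```

Emit:
step_arm([
  [[0,0,0,0,0,-8,-1],[0,0,0,0,0,-15,-1],[0,0,0,0,0,-20,-1],[0,0,0,0,0,-20,-1],[0,0,0,0,0,-20,-1],[0,0,0,0,0,-20,-1],[0,0,0,-5,0,-18,-1],[0,0,0,-15,0,-12,-1],[0,0,0,-15,0,0,-1],[0,0,0,-10,6,0,-1],[0,0,0,-5,12,0,-1],[0,0,0,-2,18,0,-1],[0,0,0,-3,24,0,-1],[0,0,0,-3,26,0,-1],[0,0,0,-3,26,0,-1],[0,0,0,-3,26,0,-1],[0,0,0,-3,26,0,-1],[0,0,0,-3,26,0,-1],[0,0,0,-3,24,0,-1],[0,0,0,-2,22,0,-1]],
])

```text
clock: 60.65
ee_pos: [0.4456, -0.2161, 0.2336]
tool_rot: [1.0, -0.029, -0.0, 0.0]
force: [0.3, -0.1, -2.4]
finger_gap: 0.036
gripper_force: 60.1
```

Run:
```python
from m import *
go(.443,-.282,.235); print(bot.read_state()['force'])
```

```text
t 60.6 TCP [ 0.4456 -0.2161  0.2336] yaw -3.3 tilt 0.03 shift mm [ 1.1 65.9 -1.4] turn None gap 0.036 j7 -1.23
[ 0.31370869 -0.14101719 -2.44099898]
```

Emit:
step_arm([
  [[0,0,0,1,18,0,-1],[0,0,0,0,16,0,-1],[0,0,0,0,13,0,-1],[0,0,0,0,9,0,-1],[0,0,0,0,6,0,-1],[0,0,0,0,4,5,-1],[0,0,0,0,0,12,-1],[0,0,0,0,0,20,-1],[0,0,0,0,0,25,-1],[0,0,0,0,0,25,-1],[0,0,0,0,0,25,-1],[0,0,0,0,0,20,-1],[0,0,0,0,0,14,-1],[0,0,0,0,0,8,-1],[0,0,0,0,0,4,-1],[0,0,0,0,0,4,-1],[0,0,0,0,0,0,-1],[0,0,0,0,0,0,-1]],
])

```text
clock: 62.45
ee_pos: [0.4441, -0.2799, 0.0721]
tool_rot: [1.0, -0.028, 0.0, 0.0]
force: [-0.3, 0.2, -2.9]
finger_gap: 0.0357
gripper_force: 60.1
```

Emit:
step_arm([
  [[0,0,0,0,1,1.5,-1],[0,0,0,0,0,0.9,-1],[0,0,0,0,0,0.7,-1],[0,0,0,0,0,0.6,-1],[0,0,0,0,0,0,-1]],
])

```text
clock: 62.95
ee_pos: [0.4438, -0.2807, 0.068]
tool_rot: [1.0, -0.028, 0.0, -0.0]
force: [0.5, 0.2, -1.6]
finger_gap: 0.0359
gripper_force: 60.2
```

Emit:
step_arm([
  [[0,0,0,0,0,0.6,-1],[0,0,0,0,0,0,-1],[0,0,0,0,0,0,0.5],[0,0,0,0,0,0,0.5],[0,0,0,0,0,0,0.5],[0,0,0,0,0,0,0.5],[0,0,0,0,0,-10,0.5],[0,0,0,0,0,-30,0.5],[0,0,0,0,0,-40,0.5],[0,0,0,0,0,-40,0.5],[0,0,0,0,0,-40,1],[0,0,0,0,0,-40,1],[0,0,0,0,0,-33,1]],
])

```text
clock: 64.25
ee_pos: [0.4437, -0.2807, 0.3036]
tool_rot: [1.0, -0.028, 0.001, 0.0]
force: [0.3, 1.1, 0.4]
finger_gap: 0.0855
gripper_force: 0.0
```

Emit:
step_arm([
  [[0,0,0,2.8,-38.4,0,1],[0,0,0,2.8,-38.4,0,1],[0,0,0,2.8,-38.4,0,1],[0,0,0,2.8,-38.4,0,1],[0,0,0,2.8,-38.4,0,1],[0,0,0,2.8,-38.4,0,1],[0,0,0,2.8,-38.4,0,1],[0,0,0,2.8,-38.4,0,1],[0,0,0,2.8,-38.4,0,1],[0,0,0,2.8,-38.4,0,1],[0,0,0,2.8,-38.4,0,1],[0,0,0,2.8,-38.4,0,1],[0,0,0,2.8,-38.4,0,1],[0,0,0,2.8,-38.4,0,1],[0,0,0,2.8,-38.4,0,1],[0,0,0,2.8,-38.4,0,1]],
])

```text
clock: 65.85
ee_pos: [0.5228, 0.3315, 0.3012]
tool_rot: [1.0, -0.028, 0.0, 0.0]
force: [0.8, -0.6, 0.1]
finger_gap: 0.0856
gripper_force: 0.0
```

Emit:
step_arm([
  [[0,0,-8.2,0,0,0,1],[0,0,-8.2,0,0,0,1],[0,0,-8.2,0,0,0,1],[0,0,-8.2,0,0,0,1],[0,0,-8.2,0,0,0,1],[0,0,-8.2,0,0,0,1],[0,0,-8.2,0,0,0,1],[0,0,-8.2,0,0,0,1],[0,0,-8.2,0,0,0,1],[0,0,-8.2,0,0,0,1],[0,0,-4.2,0,0,0,1],[0,0,0,0,0,0,1],[0,0,0,0,0,0,1]],
])

```text
clock: 67.15
ee_pos: [0.5228, 0.33, 0.3008]
tool_rot: [0.75, 0.662, 0.0, 0.0]
force: [0.5, 0.3, -0.1]
finger_gap: 0.0851
gripper_force: 0.0
```

Run:
```python
from m import *
c=save('w14','wrist'); P=cloud(c)
for z0,z1,n in ((.068,.085,'cap'),(.038,.05,'box')):
    m=(P[...,2]>z0)&(P[...,2]<z1)&(np.hypot(P[...,0]-.49,P[...,1]-.335)<.16)&((P[...,1]>.27))
    m=cv2.morphologyEx(m.astype(np.uint8),cv2.MORPH_OPEN,np.ones((3,3)))>0
    print(n,m.sum(),cv2.minAreaRect(P[m][:,:2].astype(np.float32)*1000))
go(.5225,.3304,.053,82.9)
t=save('t5','top'); print([rimfind(t,x,y,.113) for x,y in ((.582,-.367),(.4506,-.3756),(.5726,-.271),(.444,-.281))])
cv2.imwrite('pics/f1.png',np.hstack([cv2.resize(c['pixels'],(400,300)),cv2.resize(t['pixels'],(400,300))])[:,:,::-1])
```

```text
cap 315 ((519.70361328125, 332.16033935546875), (29.12471580505371, 17.12255096435547), 82.7052230834961)
box 10100 ((465.4343566894531, 337.7027893066406), (99.6174087524414, 209.76644897460938), 82.83853912353516)
t 67.2 TCP [0.5228 0.3301 0.3007] yaw 82.9 tilt 0.02 shift mm [  0.3  -0.4 247.7] turn -0.0 gap 0.0856 j7 -0.93
[((581.5, -367.2, 20.7), 84), ((451.3, -375.2, 19.2), 87), ((574.3, -271.4, 19.5), 81), ((435.8, -271.0, 19.3), 70)]
```

View pics/f1.png

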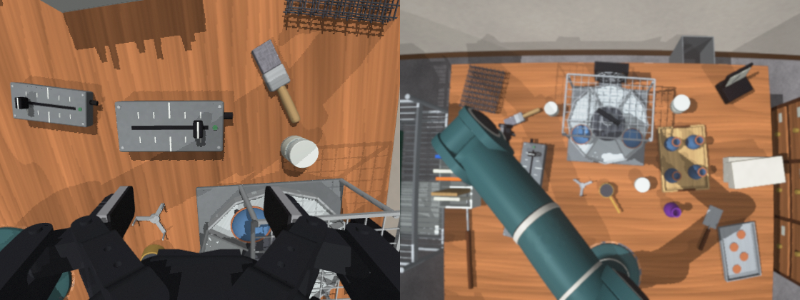

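Left: the large box with its cap near the full end at (199,131) and the long middle line at (168,113). Right: four vases in the tray, two dishes left in the carousel at (583,138) and (633,135). Vase D seems shifted about 13 mm from where I set it, so I'll check that again after the slider.

Emit:
step_arm([
  [[0,0,0,0.7,-1.9,20,1],[0,0,0,0,0,30,1],[0,0,0,0,0,35,1],[0,0,0,0,0,35,1],[0,0,0,0,0,35,1],[0,0,0,0,0,35,1],[0,0,0,0,0,25,1],[0,0,0,0,0,15,1],[0,0,0,0,0,10,1],[0,0,0,0,0,6,1],[0,0,0,0,0,0,1],[0,0,0,0,0,0,1]],
])

```text
clock: 68.45
ee_pos: [0.5214, 0.3315, 0.0553]
tool_rot: [0.749, 0.663, 0.001, 0.0]
force: [-0.6, -0.0, 0.2]
finger_gap: 0.0852
gripper_force: 0.0
```

Emit:
step_arm([
  [[0,0,0,0,0,0,-1],[0,0,0,0,0,0,-1],[0,0,0,0,0,0,-1],[0,0,0,0,0,0,-1],[0,0,0,0,0,0,-1],[0,0,0,0,0,0,-1],[0,0,0,0,0,0,-1]],
], force=20)

```text
clock: 69.15
ee_pos: [0.521, 0.3311, 0.0544]
tool_rot: [0.749, 0.663, -0.0, -0.0]
force: [-0.7, 1.0, -0.2]
finger_gap: -0.0002
gripper_force: 0.0
```

Run:
```python
from m import *
c=save('w15','wrist'); s=save('s5','scene'); P=cloud(s)
m=(P[...,2]>.065)&(P[...,2]<.085)&(np.hypot(P[...,0]-.49,P[...,1]-.335)<.1); print(m.sum(),P[m].mean(0) if m.any() else 0)
cv2.imwrite('pics/f2.png',np.hstack([cv2.resize(c['pixels'],(400,300)),cv2.resize(s['pixels'][95:185,265:385],(400,300),interpolation=cv2.INTER_CUBIC)])[:,:,::-1])
st=bot.read_state(); print(st['finger_gap'],st['gripper_force'])
```

```text
44 [0.52339913 0.31982988 0.07204937]
-8.382648066115888e-06 0.0
```

View pics/f2.png

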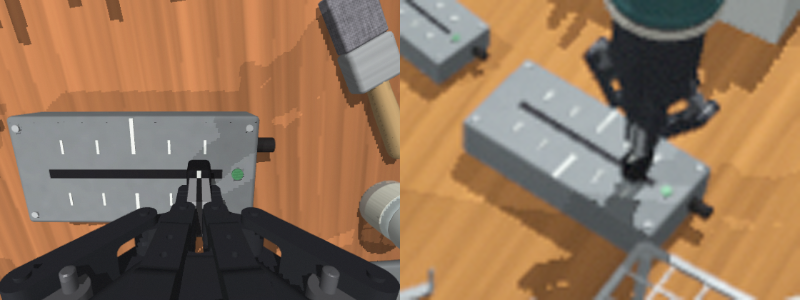

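Emit:
step_arm([
  [[0,0,0,0,-3,0,-1],[0,0,0,0,-4,0,-1],[0,0,0,0,-3,0,-1],[0,0,0,0,0,0,-1]],
])

```text
clock: 69.65
ee_pos: [0.5105, 0.3326, 0.0545]
tool_rot: [0.749, 0.663, -0.0, -0.0]
force: [0.6, 0.1, -0.0]
finger_gap: 0.0
gripper_force: 0.0
```

Run:
```python
from m import *
c=save('w16','wrist'); a=load('w15')
o=np.hstack([cv2.resize(x['pixels'][200:300,220:340],(400,333)) for x in (a,c)]); cv2.imwrite('pics/f3.png',o[:,:,::-1])
s=save('s6','scene'); P=cloud(s)
m=(P[...,2]>.065)&(P[...,2]<.085)&(np.hypot(P[...,0]-.49,P[...,1]-.335)<.1); print(m.sum(),P[m].mean(0) if m.any() else 0)
st=bot.read_state(); print(st['finger_gap'],st['gripper_force'],st['force'])
```

```text
58 [0.5221695  0.32384147 0.07428467]
3.459694545741813e-05 0.0 [-0.53439853 -0.51745976 -0.21972311]
```

View pics/f3.png

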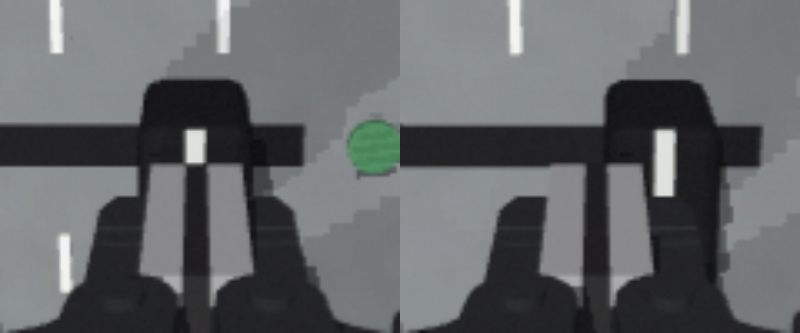

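Run:
```python
from m import *
c=load('w16'); P=cloud(c); s=bot.read_state()
T=c['world_from_camera']; print('cam',T[:3,3].round(3),'axis',T[:3,2].round(2))
def proj(p):
    q=T[:3,:3].T@(np.array(p)-T[:3,3]); q=q[:2]/q[2]; q=q*(1+c['k1']*q@q); return (c['fx']*q[0]+c['cx'],c['fy']*q[1]+c['cy'])
print('TCP px',proj(s['ee_pos']), 'slider top guess',proj([.521,.331,.076]))
# crop scale 3.33: list points
for cu,cv_ in ((165,170),(165,200),(165,260),(250,170),(235,200),(235,260),(265,140),(265,180),(262,100),(300,100),(265,85),(310,200)):
    u=220+cu/3.33;v=200+cv_/3.33; print(cu,cv_,pt(c,u,v).round(3))
```

```text
cam [0.518 0.401 0.22 ] axis [-0.03 -0.27 -0.96]
TCP px (np.float64(280.9589354750751), np.float64(250.74658061840847)) slider top guess (np.float64(300.9120614013968), np.float64(267.3415595972525))
165 170 [0.507 0.345 0.083]
165 200 [0.507 0.345 0.093]
165 260 [0.508 0.345 0.112]
250 170 [0.519 0.34  0.074]
235 200 [0.516 0.344 0.094]
235 260 [0.516 0.344 0.11 ]
265 140 [0.522 0.345 0.076]
265 180 [0.521 0.338 0.076]
262 100 [0.522 0.346 0.061]
300 100 [0.518 0.401 0.22 ]
265 85 [0.523 0.346 0.053]
310 200 [0.528 0.333 0.074]
```

The cap stayed put. The wrist depth shows the finger ends at z≈0.081, about 26 mm higher than the reported TCP, so they closed just above the cap (0.076). That also explains the rim grips. I'll open, move back over the cap, and go about 22 mm lower.

Emit:
step_arm([
  [[0,0,0,0,0,-5,1],[0,0,0,0,5,0,1],[0,0,0,0,5,0,1],[0,0,0,0,0,0,1],[0,0,0,0,0,10,1],[0,0,0,0,0,10,1],[0,0,0,0,0,7,1],[0,0,0,0,0,0,1],[0,0,0,0,0,0,-1],[0,0,0,0,0,0,-1],[0,0,0,0,0,0,-1],[0,0,0,0,0,0,-1],[0,0,0,0,0,0,-1],[0,0,0,0,0,0,-1],[0,0,0,0,0,0,-1]],
], force=20)

```text
clock: 71.25
ee_pos: [0.5211, 0.3312, 0.0326]
tool_rot: [0.749, 0.663, 0.0, 0.0]
force: [-0.9, -0.8, 5.0]
finger_gap: 0.0174
gripper_force: 24.2
```

Emit:
step_arm([
  [[0,0,0,0,-3,0,-1],[0,0,0,0,-5,0,-1],[0,0,0,0,-6,0,-1],[0,0,0,0,-6,0,-1],[0,0,0,0,-6,0,-1],[0,0,0,0,-6,0,-1],[0,0,0,0,-6,0,-1],[0,0,0,0,-6,0,-1],[0,0,0,0,-5,0,-1],[0,0,0,0,-3,0,-1],[0,0,0,0,-2,0,-1],[0,0,0,0,0,0,-1],[0,0,0,0,0,0,-1]],
])

```text
clock: 72.55
ee_pos: [0.4669, 0.3378, 0.0326]
tool_rot: [0.749, 0.663, -0.0, -0.0]
force: [-2.4, -1.0, 8.0]
finger_gap: 0.0174
gripper_force: 24.6
```

```bash
cat > sl.py <<'E'
from m import *
def lines(n,dz=0):
    c=save(n,'wrist'); P=cloud(c); g=c['pixels'].astype(int)
    w=((g.min(2)>185)).astype(np.uint8)
    k,lab,st,ce=cv2.connectedComponentsWithStats(w); d=np.array([.9923,-.124]); nrm=np.array([.124,.9923])
    for i in range(1,k):
        if st[i,4]<12: continue
        z=np.median(P[lab==i][:,2])
        if not (.03<z<.09): continue
        v,u=np.nonzero(lab==i); q=plane(c,u.mean(),v.mean(),.076 if z>.06 else .044)
        Q=P[lab==i][:,:2]@nrm
        r=q[:2]-np.array([.4665,.3375]); print(st[i,4],'px',ce[i].round(0),'z',round(z,3),'along',round(r@d*1000,1),'across',round(r@nrm*1000,1),'len',round((Q.max()-Q.min())*1000,1))
    return c
E
python3 - <<'E'
from sl import *
lines('w17'); go(.4665,.3375,.0326)
print(bot.read_state()['force'])
E
```

```text
319 px [277. 197.] z 0.043 along -1.2 across 34.5 len 50.5
90 px [ 90. 186.] z 0.044 along -97.4 across 40.1 len 4.9
93 px [163. 216.] z 0.043 along -61.1 across 24.3 len 51.6
92 px [220. 216.] z 0.043 along -31.1 across 24.6 len 12.3
77 px [334. 215.] z 0.043 along 28.6 across 25.2 len 11.7
75 px [391. 216.] z 0.043 along 58.5 across 25.0 len 12.0
360 px [278. 286.] z 0.075 along -0.5 across 1.3 len 104.2
13 px [171. 289.] z 0.043 along -60.9 across -18.3 len 2.3
35 px [112. 320.] z 0.044 along -97.6 across -39.0 len 3.9
t 72.6 TCP [0.4669 0.3378 0.0326] yaw 83.0 tilt 0.01 shift mm [-0.3 -0.4 -0. ] turn None gap 0.0175 j7 -1.15
[-1.83900161 -1.36977611  7.87684143]
```

Emit:
step_arm([
  [[0,0,0,0,-0.5,0,-1],[0,0,0,0,0,0,-1],[0,0,0,0,0,0,1],[0,0,0,0,0,0,1],[0,0,0,0,0,0,1],[0,0,0,0,0,0,1],[0,0,0,0,0,-25,1],[0,0,0,0,0,-40,1],[0,0,0,0,0,-40,1],[0,0,0,0,0,0,1],[0,0,0,0,0,0,1]],
])

```text
clock: 73.7
ee_pos: [0.4672, 0.3378, 0.1381]
tool_rot: [0.749, 0.663, 0.001, 0.0]
force: [-0.6, -0.3, -0.3]
finger_gap: 0.0852
gripper_force: 0.0
```

Run:
```python
from sl import *
c=lines('w18')
s=save('s7','scene'); t=save('t6','top'); P=cloud(t)
for x,y in ((.582,-.367),(.4506,-.3756),(.5726,-.271),(.436,-.271)):
    print(rimfind(t,x,y,.113),rimfind(s,x,y,.113))
o=np.hstack([cv2.resize(s['pixels'][260:410,125:285],(400,375)),cv2.resize(c['pixels'][150:340,180:380],(400,375))])
cv2.imwrite('pics/f4.png',o[:,:,::-1])
```

```text
60 px [  6. 132.] z 0.03 along -226.5 across 66.3 len 21.2
16 px [ 31. 143.] z 0.031 along -207.2 across 57.2 len 7.7
14 px [ 55. 146.] z 0.031 along -187.2 across 54.4 len 7.7
135 px [277. 171.] z 0.043 along -1.1 across 34.2 len 50.1
19 px [164. 164.] z 0.044 along -97.0 across 40.0 len 2.7
55 px [ 11. 184.] z 0.03 along -232.2 across 22.5 len 20.4
35 px [207. 181.] z 0.043 along -61.1 across 24.9 len 11.6
33 px [242. 181.] z 0.043 along -31.2 across 25.1 len 11.1
39 px [312. 182.] z 0.043 along 28.7 across 24.6 len 11.4
33 px [347. 181.] z 0.043 along 58.6 across 25.1 len 11.5
16 px [ 34. 180.] z 0.03 along -211.2 across 25.7 len 7.4
147 px [278. 219.] z 0.075 along -0.9 across 0.9 len 83.5
29 px [211. 235.] z 0.043 along -61.0 across -24.0 len 11.6
35 px [244. 235.] z 0.043 along -31.1 across -23.7 len 11.9
24 px [310. 234.] z 0.043 along 28.8 across -23.1 len 10.5
20 px [344. 235.] z 0.043 along 58.6 across -23.8 len 10.7
796 px [551. 271.] z 0.056 along 257.5 across -59.3 len 145.9
23 px [172. 251.] z 0.044 along -97.1 across -39.6 len 4.2
37 px [277. 253.] z 0.043 along -1.2 across -41.5 len 11.5
((582.3, -366.7, 20.4), 82) ((582.6, -366.8, 19.7), 123)
((451.2, -375.9, 19.3), 83) ((452.3, -375.6, 20.1), 130)
((574.7, -271.7, 19.8), 81) ((572.6, -273.4, 19.9), 113)
((436.0, -271.2, 19.3), 69) ((435.2, -272.5, 20.8), 103)
```

View pics/f4.png

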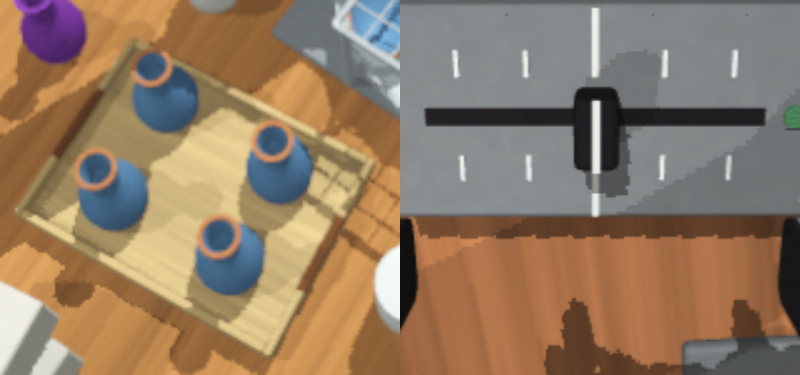

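Run:
```python
from m import *
for n in ('s7','t6'):
    c=load(n); P=cloud(c)
    for x,y in ((.582,-.367),(.4506,-.3756),(.573,-.272),(.436,-.272)):
        d=np.hypot(P[...,0]-x,P[...,1]-y); m=(abs(P[...,2]-.113)<.006)&(d<.022)
        q=P[m]; A=np.c_[q[:,:2]-[x,y],np.ones(len(q))]; f=np.linalg.lstsq(A,q[:,2],rcond=None)[0]
        hsv=cv2.cvtColor(c['pixels'],cv2.COLOR_RGB2HSV); b=(d<.045)&(hsv[...,0]>98)&(hsv[...,0]<122)&(hsv[...,1]>90)&(P[...,2]>.02)&(P[...,2]<.045)
        (bx,by),r=cv2.minEnclosingCircle(P[b][:,:2].astype(np.float32)*1000) if b.sum()>5 else ((0,0),0)
        print(n,(x,y),'tilt deg',np.degrees(f[:2]).round(1),'h',f[2].round(4),'belly',round(bx,1),round(by,1),round(r,1),b.sum())
```

```text
s7 (0.582, -0.367) tilt deg [ 0.6 -1.1] h 0.1121 belly 583.9 -369.0 30.7 107
s7 (0.4506, -0.3756) tilt deg [ 0.2 -0.2] h 0.1121 belly 456.0 -378.1 30.6 112
s7 (0.573, -0.272) tilt deg [ 2.3 -1.8] h 0.1111 belly 577.1 -275.0 29.9 97
s7 (0.436, -0.272) tilt deg [0.6 0.5] h 0.111 belly 439.8 -274.5 30.3 122
t6 (0.582, -0.367) tilt deg [-1.3  3.9] h 0.1127 belly 574.2 -353.4 24.4 7
t6 (0.4506, -0.3756) tilt deg [-1.7  1.9] h 0.1128 belly 446.5 -355.4 22.5 19
t6 (0.573, -0.272) tilt deg [-1.2  2.8] h 0.1128 belly 559.7 -250.7 16.1 11
t6 (0.436, -0.272) tilt deg [ 0.1 -0.9] h 0.113 belly 0 0 0 0
```

```bash
python3 -c "
from rig import bot
print(bot.job_done())"
```

```text
the job is handed in; nothing more can be done
None
```

The job is handed in: all four vases stand upright on the tray floor clear of each other, the dishes stayed in the carousel, and the fan slider sits on the long middle line to within about 0.3 mm.

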